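# Load the connector carrier into the test fixture up to its hidden stop

## Task

Pick up the connector carrier that has the flat upright grip (not the one with the round knob), lay it in the open channel of the test fixture with its white connector towards the grey hood, and slide it in under the hood until you feel it come firmly up against the stop inside. Do not ram it; let go and leave it home in the channel, and leave the round-knobbed carrier where it is.

Things in the scene. Friction and masses are not known exactly. Their poses are not given: they have to be found in the camera images.
- carrier_grip (a point): Middle of the carrier's black upright grip (30 long, 14 thick, 48 high), 36 above the underside, 15 from the tail end, 105 from the nose end. Carrier: loose, 0.2-0.4 kg, aluminium plate 120 x 50 x 12 high (18 beyond each side of the grip), 60 high over the grip, white rectangular connector on the nose, its top 28 high. x tail to nose, y across the grip's thickness, z up. Sizes in mm.
- channel (a point): Open end of the fixed test fixture's channel, on its floor (8 mm above table), midway between two aluminium rails 64 apart, 14 high. x along the channel to the hood, y across, z up. Open above for x 0-160 mm; at 160-270 a grey hood, opening 42 high over the floor, roof top 48. The carrier lies flat, sliding at 1-4 N; its grip stays outside the hood. Nose ends up at x 192-237 (see plate).
- plate (a joint): Travel (m) of a light sprung plate on the unseen stop under the hood: 0 untouched, 0.012 when the carrier's nose has pressed it fully back on the stop, which is rigid from there. Spring 1 N when fully in; the carrier's friction keeps it pressed after release. The stop is clamped at a different place each time: its face lies 192 to 237 mm from channel along x.
- spare_grip (a point): Middle of the round black knob (28 mm across, 40 high) of the other carrier, which has a round white connector and the same plate 120 x 50 x 12 mm; to be left alone. The point is 32 mm above its underside, 18 mm from the tail end; x points tail to nose, z up.
Mind the look-alikes: they are no part of the job. What is shaped like the part that bears carrier_grip but red is not meant.

How it is judged:
At the end, for the whole second after the job is handed in: The carrier with the flat grip lies flat and still between the rails of the channel, nose first under the hood, and its nose holds the sprung plate more than half-way in (within 6 mm of the hidden stop) (value of joint plate above 0.006 m and x of carrier_grip in the frame of channel between 0.07 and 0.15 m and y of carrier_grip in the frame of channel between -0.015 and 0.015 m and z of carrier_grip in the frame of channel below 0.042 m and angle between carrier_grip's own z axis and vertical below 0.1 rad and angle between the x axis of carrier_grip and the x axis of channel, either way round below 0.2 rad and linear speed of carrier below 0.01 m/s); the robot touches nothing.
It fails at once if the carrier is rammed against the stop (more than 50 N) (contact force between carrier and plate above 50 N).
It fails at once if the round-knobbed carrier is moved by more than 20 mm (distance of spare_grip from where it was at the start of the episode above 0.02 m).
It also fails if it takes over 45 s, if anything falls off the work surface, if the arm or the gripper's body presses on something with over 40 N, if the wrist force passes 120 N, or if a joint passes its speed limit or range.

## Robot

A 6-joint arm with a two-finger parallel gripper is mounted at the origin on the work surface. World frame = base frame: x ahead of the robot, y to its left, z up, the work surface at z = 0. Lengths are in m, angles in rad, forces in N, time in s.
With the tool pointing down it reaches from about 0.375 to 0.975 m from the base axis. Payload 3.8 kg.
Tool frame: the origin (TCP) lies midway between the tips of the shut fingers; the grasp point (between the pads) lies 19 mm behind it; z points along the fingers, y is the line along which they close (so a half turn about z gives the same grasp; the last joint's range is limited). The gripper opens to 88 mm and grips with 3 to 60 N. Pads are 18 mm wide; open, the fingers measure 123 mm over their backs; the gripper's body (75 mm by 187 mm) begins 45 mm behind the grasp point.
Start: joints at [-1.151, 0.264, 1.604, -0, 1.274, -0.037], TCP at [0.298, -0.606, 0.212] pointing down, gripper open.
Joint ranges: [-2.63, 2.63], [-0.94, 2.18], [0.31, 2.57], [-1.31, 4.45], [0, 2.66], [-2.55, 2.55]. Speed limits (rad/s): [2.57, 2.57, 3.14, 3.14, 3.14, 3.14].

## Interface

Orientations are given as a rotation vector (axis times angle).
In Python, from cell import manip, inverse_kinematics, cams, order gives the robot as it stands. Calls block until the motion is done:
- manip.move_pose(position, orientation): joint-space move of the TCP to a pose.
- manip.move_linear(position, rate=0.15, rot=None): straight line of the TCP; rot=None keeps the orientation; rate is the mean speed in m/s.
- manip.set_joints(angles): joint-space move.
- manip.set_gripper(opening, force=None): finger opening in m; force is the grip in N (None keeps the last); returns when the fingers have stopped.
- manip.dwell(seconds).
- inverse_kinematics(position, orientation): joint angles nearest the present ones, or None.
- manip.state(): the state.
- cams.capture(name): name is "side" or "top"; returns a dict with "image" (384x512x3 uint8, blue, green, red), "z_map" (384x512 float32, m along the optical axis (not along the pixel's ray), 0 where there is no reading), "intrinsics" (3x3 intrinsics, pixels), "k1" (the pictures are not rectified: a ray, as slopes to the right and down, at radius r is drawn at 1 + k1 r^2 times it, then the intrinsics apply), "position" and "orientation" of the camera in the world. Camera axes: x right, y down, z forward; pixel columns grow to the right and rows downward; lengths in m; the calibration is good to about 2 mm. A picture is of the moment at which its call begins.
A pose or a line that the arm cannot do raises manip.IKError and nothing moves.
- order.close_job(): hands the job in; it is judged then, once.
The state is a dict: "clock": time; "joint_pos": joint angles; "joint_velocities": joint speeds; "tau": joint torques, N m; "tool_pos": TCP position; "tcp_rot": TCP orientation; "contact_force": force on the tool from outside, world axes, zero at the start; "moment": the same for the moment, N m; "gripper_width": finger opening in m; "grasp_force": force on a finger pad.
Only numpy, scipy, OpenCV 4.12 (cv2) and the standard library are available. Lean on these libraries where they do the work, as an engineer would, in place of code of your own. Each camera call takes 0.05 s, during which the arm holds its last target. There are 200 camera calls.

## Working session

There is one attempt and no reset: what is moved stays moved. The work goes in short steps, each a Python script; the robot and the scene stay as the last script left them, time stands still between calls to the robot, and variables do not carry over. Pictures are saved under pics/ and viewed, at most 10 in all, crops included, and the job is handed in when it is done.

```bash
ls; mkdir -p pics; cat > h.py <<'E'
import numpy as np, cv2
from scipy.spatial.transform import Rotation as R
from cell import manip, inverse_kinematics, cams, order
def cloud(c):
    K=np.array(c["intrinsics"]);z=c["z_map"];h,w=z.shape
    u,v=np.meshgrid(np.arange(w),np.arange(h))
    p=cv2.undistortPoints(np.stack([u,v],-1).reshape(-1,1,2).astype(np.float64),K,np.array([c["k1"],0,0,0,0.])).reshape(h,w,2)
    P=np.dstack([p[...,0]*z,p[...,1]*z,z])
    o=np.array(c["orientation"]);M=R.from_rotvec(o).as_matrix() if o.size==3 else o
    W=P@M.T+np.array(c["position"]);W[z==0]=np.nan
    return W
E
python3 - <<'E'
from h import *
for n in("top","side"):
    c=cams.capture(n);cv2.imwrite(f"pics/{n}0.png",cv2.resize(c["image"],(800,600)));np.savez(f"{n}0.npz",W=cloud(c),im=c["image"])
    print(n,c["position"],c["orientation"],c["intrinsics"],c["k1"])
print(manip.state())
E
```

```text
pics
top [ 0.40085127 -0.1229802   1.03185014] [-2.16725644  2.19657456 -0.10244318] [[380.51499884   0.         252.70907277]
 [  0.         380.51499884 187.72849002]
 [  0.           0.           1.        ]] -0.08069887092627182
side [0.29936924 0.68097857 0.74547352] [-0.29389097  2.73514619 -1.29924742] [[386.5731508    0.         259.24643447]
 [  0.         386.5731508  193.97154566]
 [  0.           0.           1.        ]] -0.0955477200765287
{'clock': 0.1, 'joint_pos': array([-1.15091735e+00,  2.64677659e-01,  1.60523131e+00, -2.94551759e-06,
        1.27370552e+00, -3.69275388e-02]), 'joint_velocities': array([-0.00219203, -0.00269555, -0.0022613 , -0.00112269,  0.00106709,
        0.00040964]), 'tau': array([ 1.00313298e-04, -5.03620040e+01, -3.58070612e+01,  7.30052241e-02,
        2.33466737e-02, -8.11776135e-05]), 'tool_pos': array([ 0.29742848, -0.60516227,  0.21081598]), 'tcp_rot': array([-3.05806972e+00, -7.10879387e-01,  6.08354995e-04]), 'contact_force': array([ 0.49162031, -1.10114122,  0.02563988]), 'moment': array([-0.00198804,  0.02022486, -0.02440278]), 'grasp_force': 0.0, 'gripper_width': 0.08812075875735072}
```

View pics/top0.png

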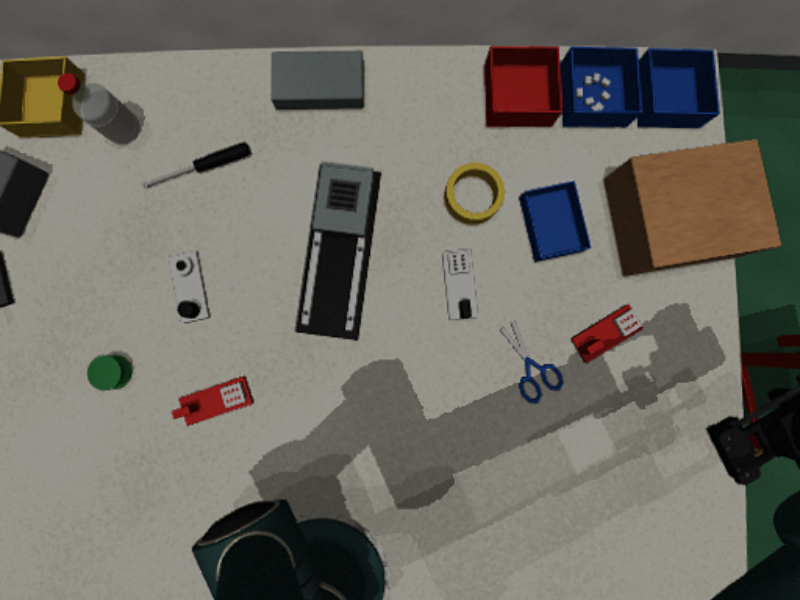

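View pics/side0.png

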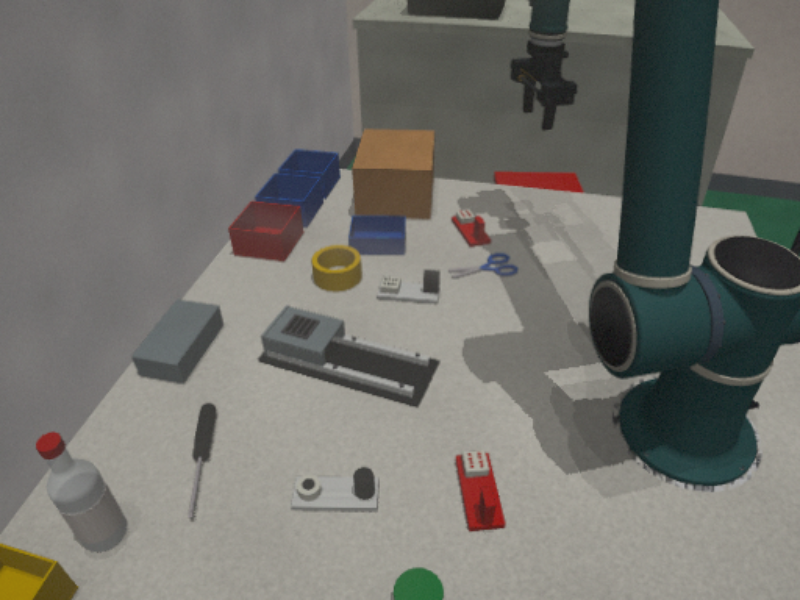

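The top view shows the target carrier at (460,285), with its grip at (465,308) and its nose pointing up the picture. The fixture's open end is at (328,335) and its hood at (345,195). The spare is at (188,288). I'll measure these in an enlarged crop and in the depth map.

```bash
python3 - <<'E'
from h import *
d=np.load("top0.npz");W,im=d["W"],d["im"]
cv2.imwrite("pics/crop.png",cv2.resize(im[98:223,183:313],None,fx=4.6,fy=4.6,interpolation=cv2.INTER_CUBIC))
def reg(W,x0,x1,y0,y1,n,lo,hi):
    s=np.zeros(W.shape[:2],bool);s[y0:y1,x0:x1]=1
    s&=(W[...,2]>lo)&(W[...,2]<hi);p=W[s];r=cv2.minAreaRect((p[:,:2]*1000).astype(np.float32))
    print(n,len(p),"z",p[:,2].mean().round(4),p[:,2].std().round(4),"rect",r,"med",np.median(p[:,:2],0).round(4))
reg(W,280,310,155,208,"carrier",.006,.1)
reg(W,280,310,155,208,"grip",.045,.075)
reg(W,280,310,155,208,"conn",.02,.04)
reg(W,185,245,100,220,"fixture",.004,.1)
reg(W,185,245,100,220,"hood",.048,.07)
reg(W,185,245,150,220,"rails",.017,.03)
reg(W,185,245,150,220,"floor",.004,.013)
reg(W,200,245,60,100,"tablez",-.02,.02)
d=np.load("side0.npz");W=d["W"]
reg(W,240,285,165,195,"s carrier",.008,.1)
reg(W,240,285,165,195,"s grip",.045,.075)
reg(W,165,285,190,260,"s fixture",.005,.1)
reg(W,165,285,190,260,"s hood",.05,.07)
E
```

```text
carrier 809 z 0.0182 0.0138 rect ((504.30572509765625, -244.44622802734375), (120.59983825683594, 50.66421890258789), 4.8542799949646) med [ 0.5025 -0.2424]
grip 67 z 0.0574 0.0025 rect ((459.353515625, -247.72012329101562), (29.047822952270508, 14.031933784484863), 5.717805862426758) med [ 0.4585 -0.2478]
conn 187 z 0.0264 0.0027 rect ((500.8970031738281, -243.95681762695312), (113.87321472167969, 34.07777786254883), 3.734830379486084) med [ 0.5382 -0.241 ]
fixture 4161 z 0.0256 0.0221 rect ((565.2203369140625, -27.629295349121094), (145.39903259277344, 305.23529052734375), 86.66097259521484) med [ 0.568  -0.0356]
hood 1439 z 0.0551 0.0024 rect ((647.607421875, -45.26023864746094), (88.63693237304688, 115.14818572998047), 81.78861236572266) med [ 0.6462 -0.0459]
rails 528 z 0.0206 0.0018 rect ((512.2886962890625, -25.365699768066406), (88.7166519165039, 161.7416229248047), 81.72322082519531) med [ 0.5098 -0.0475]
floor 1875 z 0.0068 0.0016 rect ((502.025390625, -25.058059692382812), (185.92686462402344, 138.1995086669922), 2.034593343734741) med [ 0.5028 -0.0253]
tablez 1571 z -0.001 0.0037 rect ((795.78564453125, -50.21479797363281), (124.61932373046875, 116.03504943847656), 89.67015838623047) med [ 0.7882 -0.0547]
s carrier 544 z 0.0234 0.015 rect ((501.77191162109375, -242.91864013671875), (119.4021224975586, 53.79692840576172), 4.324944496154785) med [ 0.4912 -0.2391]
s grip 70 z 0.0554 0.0053 rect ((457.55523681640625, -245.6652069091797), (18.998876571655273, 28.68804931640625), 76.33737182617188) med [ 0.4573 -0.242 ]
s fixture 3866 z 0.0258 0.0203 rect ((553.7465209960938, -110.36697387695312), (273.16265869140625, 302.1330871582031), 81.77286529541016) med [ 0.5747 -0.0206]
s hood 1002 z 0.057 0.0022 rect ((647.4959106445312, -44.18362808227539), (91.32105255126953, 118.6752700805664), 80.67317199707031) med [ 0.644 -0.038]
```

View pics/crop.png

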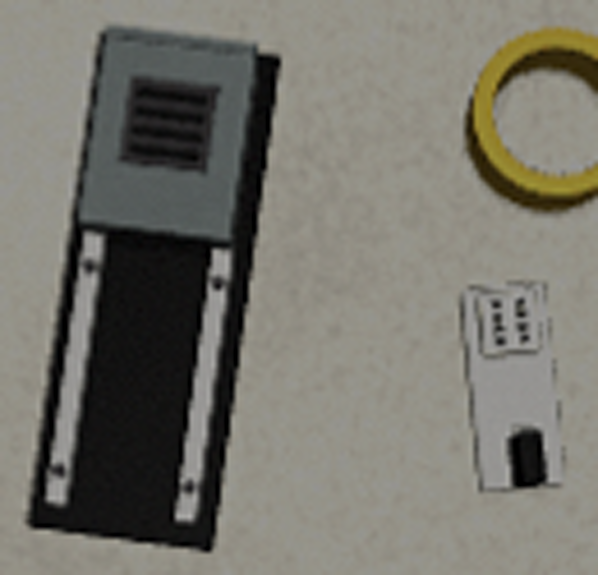

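```bash
cat >> h.py <<'E'
def down(yaw):
    x=np.array([np.cos(yaw),np.sin(yaw),0]);z=np.array([0,0,-1.]);
    return R.from_matrix(np.stack([x,np.cross(z,x),z],1)).as_rotvec()
A=np.deg2rad(4.9);G=np.array([.459,-.2473])
B=np.deg2rad(-8.3);O=np.array([.4322,-.0135]);D=np.array([np.cos(B),np.sin(B)])
def show(*a):
    s=manip.state();print(*a,"t",round(s["clock"],2),"p",s["tool_pos"].round(4),"F",s["contact_force"].round(1),"w",round(s["gripper_width"],4),"gf",round(s["grasp_force"],1));return s
E
python3 - <<'E'
from h import *
W=np.load("top0.npz")["W"];print("box",np.nanmax(W[90:175,390:498,2]))
j0=manip.state()["joint_pos"]
for k in(0,np.pi):
    print(k,[inverse_kinematics([*p,z],down(a+k)) for p,a,z in((G,A,.2),(G,A,.022),(O+D*.04,B,.03),(O+D*.13,B,.03))])
f=0 if abs(inverse_kinematics([*G,.2],down(A))[5])<2 else np.pi
manip.move_pose([*G,.2],down(A+f))
manip.set_gripper(.05)
manip.move_linear([*G,.08],.2);manip.move_linear([*G,.022],.08);show("down")
manip.set_gripper(.0,20);show("grip")
manip.move_linear([*G,.12],.12);show("lift")
cv2.imwrite("pics/lift.png",cv2.resize(cams.capture("side")["image"][60:260,140:340],(600,600)))
E
```

```text
box 0.1339215196943675
0 [array([-0.54196413, -0.01980747,  1.94297917,  0.        ,  1.21842095,
        0.94331107]), array([-0.54196413,  0.17584809,  2.09750421,  0.        ,  0.86824036,
        0.94331107]), array([-0.09359072,  0.07615908,  2.19351556,  0.        ,  0.87191801,
        1.62206793]), array([-0.10180797,  0.23349907,  2.00782137,  0.        ,  0.90027221,
        1.61385068])]
3.141592653589793 [array([-0.54196413, -0.01980747,  1.94297917,  0.        ,  1.21842095,
       -2.19828159]), array([-0.54196413,  0.17584809,  2.09750421,  0.        ,  0.86824036,
       -2.19828159]), array([-9.35907218e-02,  7.61590849e-02,  2.19351556e+00, -4.44089210e-16,
        8.71918013e-01, -1.51952472e+00]), array([-1.01807974e-01,  2.33499072e-01,  2.00782137e+00, -4.44089210e-16,
        9.00272208e-01, -1.52774197e+00])]
down t 3.89 p [ 0.4593 -0.2475  0.0222] F [-0.1 -0.4  0.1] w 0.0501 gf 0.0
grip t 4.53 p [ 0.4591 -0.2475  0.0221] F [-0.6 -1.1  0.5] w 0.0139 gf 20.0
lift t 5.49 p [ 0.4582 -0.2468  0.119 ] F [-0.4 -0.5 -2.8] w 0.0138 gf 20.0
```

View pics/lift.png

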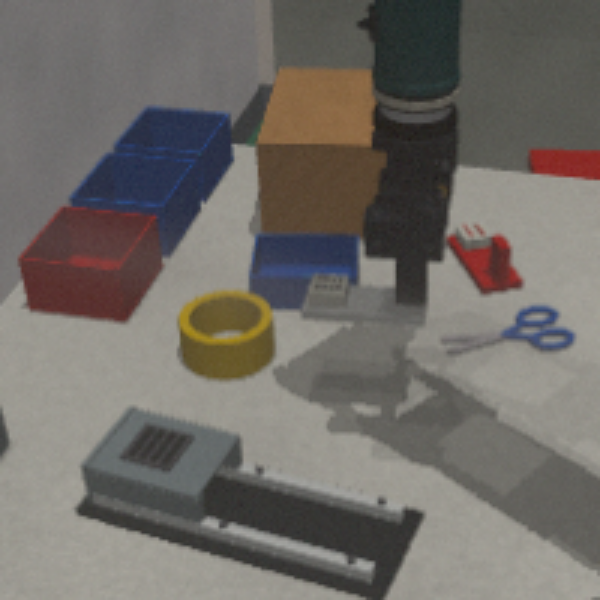

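The picture shows the carrier held level by its grip (crop 365,300), nose to the left at (328,290). Next I'll move it over the channel and lower it until I feel contact.

```bash
python3 - <<'E'
from h import *
P=O+D*.035
manip.move_pose([*P,.12],down(B));show("above")
manip.move_linear([*P,.045],.12);s=show("low");f0=s["contact_force"]
z=.045
while z>.024:
    z-=.001;manip.move_linear([*P,z],.03)
    s=manip.state();df=s["contact_force"]-f0
    if df[2]>3: break
show("touch",z,df.round(1))
for n in("top","side"):
    c=cams.capture(n);np.savez(f"{n}1.npz",W=cloud(c),im=c["image"])
    im=c["image"][95:225,180:270] if n=="top" else c["image"][170:270,150:300]
    cv2.imwrite(f"pics/{n}1.png",cv2.resize(im,None,fx=4.5,fy=4.5,interpolation=cv2.INTER_CUBIC))
E
```

```text
above t 6.46 p [ 0.4668 -0.019   0.1197] F [ 0.1  0.1 -3. ] w 0.0138 gf 20.0
low t 7.23 p [ 0.4675 -0.019   0.0454] F [-0.6  0.4 -3.9] w 0.014 gf 20.0
touch 0.028999999999999984 [-3.6 -1.1 10. ] t 11.23 p [ 0.467  -0.0188  0.03  ] F [-4.1 -0.6  6.1] w 0.0142 gf 20.0
```

View pics/top1.png

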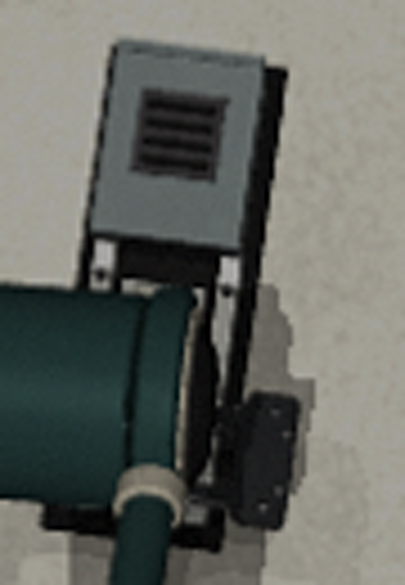

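View pics/side1.png

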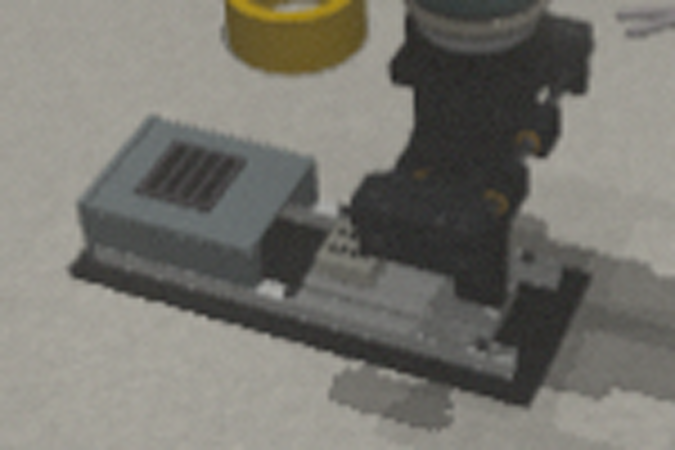

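The carrier lies flat between the rails, with its connector (345,250 in the side crop) facing the hood. I'll slide it now while watching the force.

```bash
python3 - <<'E'
from h import *
Z=.0298;x=.035
manip.move_linear([*(O+D*x),Z],.03);s=show("start")
log=[];base=[]
while x<.136:
    st=.005 if x<.0795 else .001
    x+=st;manip.move_linear([*(O+D*x),Z],.04 if st>.002 else .03)
    s=manip.state();F=s["contact_force"];f=-F[:2]@D;xa=(s["tool_pos"][:2]-O)@D
    log.append((round(x*1e3),round(xa*1e3,1),round(f,1),round(F[2],1)))
    b=np.median(base[-6:]) if base else 3
    if f>b+8 or f>16 or s["clock"]>38: break
    base.append(f)
print(log);show("end")
E
```

```text
start t 11.58 p [ 0.4671 -0.0187  0.03  ] F [ 0.2 -0.1  1.7] w 0.0138 gf 20.0
[(40, np.float64(40.6), np.float64(0.9), np.float64(0.6)), (45, np.float64(45.3), np.float64(1.3), np.float64(3.0)), (50, np.float64(50.1), np.float64(2.7), np.float64(4.7)), (55, np.float64(55.0), np.float64(3.5), np.float64(4.9)), (60, np.float64(60.0), np.float64(3.4), np.float64(5.7)), (65, np.float64(65.0), np.float64(3.4), np.float64(5.3)), (70, np.float64(70.0), np.float64(2.8), np.float64(5.9)), (75, np.float64(75.0), np.float64(3.7), np.float64(6.6)), (80, np.float64(80.0), np.float64(3.7), np.float64(5.6)), (81, np.float64(80.0), np.float64(6.4), np.float64(10.0)), (82, np.float64(80.8), np.float64(6.7), np.float64(10.1)), (83, np.float64(81.8), np.float64(6.8), np.float64(9.9)), (84, np.float64(82.8), np.float64(6.7), np.float64(9.9)), (85, np.float64(83.8), np.float64(6.3), np.float64(9.8)), (86, np.float64(84.8), np.float64(7.3), np.float64(9.4)), (87, np.float64(85.8), np.float64(6.2), np.float64(9.6)), (88, np.float64(86.8), np.float64(7.0), np.float64(10.5)), (89, np.float64(87.8), np.float6
[... 1566 characters left out ...]
(10.6)), (116, np.float64(114.4), np.float64(7.7), np.float64(10.7)), (117, np.float64(115.3), np.float64(7.6), np.float64(11.5)), (118, np.float64(116.3), np.float64(8.2), np.float64(11.6)), (119, np.float64(117.2), np.float64(8.2), np.float64(10.9)), (120, np.float64(118.2), np.float64(9.0), np.float64(11.6)), (121, np.float64(119.1), np.float64(8.1), np.float64(11.8)), (122, np.float64(120.0), np.float64(8.9), np.float64(11.5)), (123, np.float64(119.9), np.float64(11.7), np.float64(14.5)), (124, np.float64(120.0), np.float64(14.3), np.float64(18.0)), (125, np.float64(120.1), np.float64(16.8), np.float64(19.2))]
end t 25.31 p [ 0.551  -0.0308  0.0298] F [-16.6   2.4  19.2] w 0.0138 gf 20.0
```

The slide eased slightly at about 109 mm (the plate) and then stopped dead at 120.0 mm, with the force rising from 9 to 17 N. That is the stop. I'll relax a little, release and retreat.

```bash
python3 - <<'E'
from h import *
manip.move_linear([*(O+D*.122),.030],.03);show("relax")
manip.set_gripper(.036);s=show("open")
p=s["tool_pos"];manip.move_linear([*p[:2],.16],.1)
manip.move_pose([.42,-.25,.25],down(B));show("away")
c=cams.capture("top");W=cloud(c)
s=np.zeros(W.shape[:2],bool);s[100:215,185:245]=1
s&=(c["image"].max(2)<60)&(W[...,2]>.05)&(W[...,0]<.59)
p=W[s];r=cv2.minAreaRect((p[:,:2]*1000).astype(np.float32));print(len(p),p[:,2].mean(),r)
d=np.array(r[0])/1e3-O;print("grip in channel",d@D,d@[-D[1],D[0]])
cv2.imwrite("pics/top2.png",cv2.resize(c["image"][95:225,110:270],None,fx=4.5,fy=4.5,interpolation=cv2.INTER_CUBIC))
E
```

```text
relax t 25.56 p [ 0.5511 -0.0308  0.0299] F [-7.9  1.3  8.7] w 0.0139 gf 20.0
open t 26.07 p [ 0.5531 -0.0312  0.0298] F [-0.1  0.6 -0.1] w 0.0363 gf 0.0
away t 28.57 p [ 0.4202 -0.2493  0.2493] F [ 0.4  0.  -1. ] w 0.0361 gf 0.0
59 0.06586749113909869 ((549.5430908203125, -31.763364791870117), (11.883251190185547, 28.54561996459961), 81.25798797607422)
grip in channel 0.11875044449461081 -0.0011328676521972288
```

View pics/top2.png

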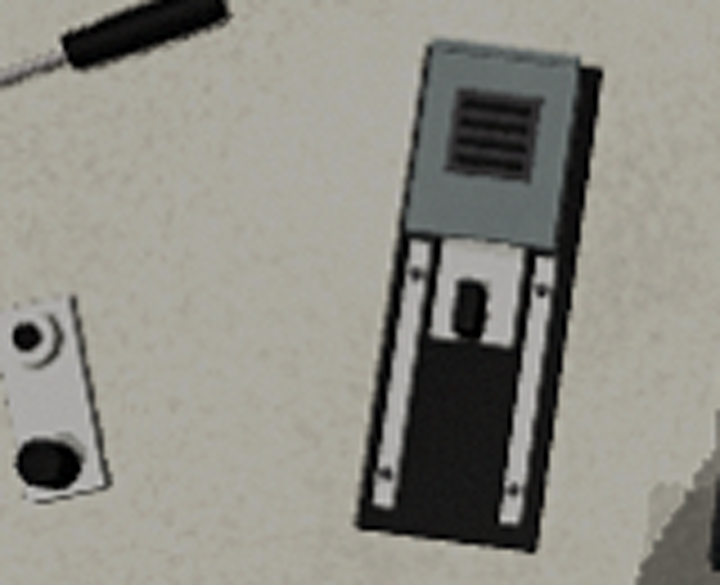

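The carrier lies straight and flat between the rails, with its grip at (470,308) and its nose under the hood. The spare at (55,400) hasn't moved and the arm is clear.

```bash
python3 -c "
from h import *
print(order.close_job())"
```

```text
the job is handed in; nothing more can be done
None
```

I slid the flat-grip carrier under the hood until it came firmly against the stop (grip about 119 mm along the channel, peak push about 17 N), released it there, left the round-knobbed carrier alone, and handed the job in at about 29 s; no verdict was returned.

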